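# Empty the catch-all tray and hold it against the sprung fence for screwing down

## Task

I want to screw the small aluminium catch-all tray down to the cabinet top: lift it by its wooden grip tab, tip it so that its three block batteries slide off the open end into the open wooden box (do not pick the batteries up with the fingers), then set it down flat in front of the sprung fence, back towards the fence. Push it back squarely, with the whole width of its back on the fence plate, until the plate is pressed in about half of its 20 mm spring travel (about 8 newtons), never to its end stop, and finish while still gripping the tab and keeping up that steady push, as I will drive the screws while you hold. Leave the other things on the cabinet where they are.

Things in the scene. Friction and masses are not known exactly. Their poses are not given: they have to be found in the camera images.
- tray: Small loose aluminium catch-all tray, 150 (x) by 110 (y) mm, about 0.18 kg, origin at the centre of its underside. Floor 4 mm thick, polished: batteries slide from a slope of 20 to 27 degrees. Side walls to 16 mm, back wall at the +x end to 28 mm high, its outer face at x = 75 mm; the -x end is an open lip without wall. At the start the back is roughly away from the robot.
- tray_grip (a point): Grip point in the wooden tab standing in the middle of the tray's back, axes as the tray; 70 mm in x and 55 mm in z from the tray's origin. The tab is 10 mm thick (tray x = 65 to 75 mm), 44 mm wide in y, top at z = 78 mm. Pinch it firmly (about 50 N) across its thickness from above, fingertips 32 mm up or more, to clear the fence. The batteries lie at least 35 mm in front of it.
- battery0: Block battery, steel-cased, 46 by 26.5 by 17.5 mm, about 45 g, with two snap terminals on its +x end; origin at its centre, x along its length. Lies loose on the tray floor at the start.
- battery1: Block battery, steel-cased, 46 by 26.5 by 17.5 mm, about 45 g, with two snap terminals on its +x end; origin at its centre, x along its length. Lies loose on the tray floor at the start.
- battery2: Block battery, steel-cased, 46 by 26.5 by 17.5 mm, about 45 g, with two snap terminals on its +x end; origin at its centre, x along its length. Lies loose on the tray floor at the start.
- box: Open dark wooden box, fixed to the cabinet, lid off: outside 140 (x) by 170 (y) by 55 mm high, walls and bottom 8 mm, inside 124 by 154 mm; origin at the centre of its underside.
- fence_face (a point): Centre of the front face of the plywood fence plate (160 mm wide in y, 3 to 27 mm above the surface, the point 15 mm up); it moves with the plate. Its x axis points straight back into the fence (roughly away from the robot), y along the plate. The tray goes on its -x side, where the cabinet top is clear.
- fence: The sprung fence: a fixed aluminium block, 42 by 180 by 24 mm high, carrying the plywood plate in front of it on two rods; origin on the surface 75 mm in front of the unpressed plate face, x axis straight back into the fence. The block lies 33 to 75 mm behind the unpressed face.
- fence_plate (a joint): How far the fence plate is pushed in along its x axis: 0 m at rest, end stop at 0.020 m. Springs behind it give 0.8 N per mm (8 N at 0.010 m).
- remote: Slim aluminium remote, 32 by 140 by 9 mm, lying in the glass tray (fixed, 160 by 300 by 22 mm, at the back); origin under its centre. Leave alone.
- round_remote: Round white smart-speaker remote, 62 mm across, 14 mm high, lying in the glass tray; origin under its centre. Leave alone.
- ring_dish: White ceramic ring dish, 84 mm across, 28 mm high, behind the box; origin under its centre. Leave alone.
- clip: Silver spring clip holding two battery covers, about 80 by 34 by 17 mm, behind the box; origin under the covers' centre. Leave alone.
- lid: Sliding lid of the wooden box, 128 by 160 by 6 mm, lying flat near the robot's base; origin under its centre. Leave alone.
- screwdriver: Screwdriver with a black handle, about 200 mm long, lying near the robot's base. Leave alone.
Mind the look-alikes: they are no part of the job. Leave any green or yellow look-alike of the battery2 alone.

How it is judged:
By the outcome, as a careful person would: the job done as asked, in the order asked, and still so for the second after the job is handed in, while the arm keeps its last pose, push and grip.
It also fails if it takes over 54 s, if anything falls off the work surface, if the arm or the gripper's body presses on something with over 40 N, if the wrist force passes 120 N, or if a joint passes its speed limit or range.

## Robot

A 7-joint arm with a two-finger parallel gripper is mounted at the origin on the work surface. World frame = base frame: x ahead of the robot, y to its left, z up, the work surface at z = 0. Lengths are in m, angles in rad, forces in N, time in s.
With the tool pointing down it reaches from about 0.425 to 0.95 m from the base axis. Payload 4.7 kg.
Tool frame: the origin (TCP) lies on the centre line of the jaws, within the pads' length; the fingertips stand 8 mm ahead of it and the grasp point (between the pads) lies 11 mm behind it; z points along the fingers, y is the line along which they close (so a half turn about z gives the same grasp; the last joint's range is limited). The gripper opens to 87 mm and grips with 3 to 60 N. Pads are 19 mm wide; open, the fingers measure 117 mm over their backs; the gripper's body (75 mm by 190 mm) begins 51 mm behind the grasp point.
Start: joints at [-1.329, 0.469, -0.049, 1.532, 0.024, 1.141, -0.082], TCP at [0.181, 0.65, 0.193] pointing down, gripper open.
Joint ranges: [-2.59, 2.59], [-0.33, 1.99], [-1.39, 1.29], [0.1, 2.45], [-1.04, 4.18], [0.21, 1.99], [-2.66, 2.66]. Speed limits (rad/s): [2.57, 2.57, 3.14, 3.14, 3.14, 3.14, 3.14].

## Interface

Orientations are given as a rotation vector (axis times angle).
In Python, from plant import robot gives the robot as it stands.
- The arm moves only by the shell command python3 -m inch 'ROWS'. ROWS is JSON, a list of rows, each a list of 7 numbers: the shift along the world's x, y, z as a fraction of full scale, then the turn, a rotation vector about the world's x, y, z as a fraction of full scale, then the closure, from 0 (fully open) to 1 (shut). In form: [[dx, dy, dz, wx, wy, wz, fingers], ...]. A call has 1 to 8 rows; each row shifts and turns the commanded pose from where the row before left it; what a row does not reach is not made up. Full scale, the value 1, is 0.03 m for a shift and 0.1 rad for a turn. A row lasts 1/12 s, in which the tool goes at most 41.7 mm and 7.16 degrees, less where a joint would pass 70% of its speed; a pose out of reach is approached as far as the arm can. A call with a number of a shift or a turn outside -1 to 1 is refused whole. A call with a gripper value outside its range is refused whole. The fingers move at their own pace and stop on an object; the grip force is fixed at half the most. Time passes only in rows, so rows that do not move let the fingers close. It gives the time, the measured TCP pose, the force, the opening and the grip force at its end, in the units of the state.
- robot.read_state(): the state, without advancing time (a new reading comes with each control period).
- robot.snapshot(name): name is "side" or "top" or "wrist"; returns a dict with "frame" (420x560x3 uint8, red, green, blue), "vfov" (degrees; the focal length in pixels is half the picture's height over the tangent of half this angle, whatever the lens; pixels are square), "cx", "cy" (the principal point, pixels), "extrinsics" (4x4, takes a point from camera to world coordinates); the wrist camera has in their place "hand_eye" (4x4, takes a point from camera to tool coordinates, whose origin is the TCP and whose axes are the flange's). Camera axes: x right, y down, z forward; pixel columns grow to the right and rows downward; lengths in m; the calibration is good to about 2 mm. A picture is of the moment at which its call begins: read the wrist's pose just before it. There is no depth.
- robot.job_done(): hands the job in; it is judged then, once.
The state is a dict: "time": time; "qpos": joint angles; "dq": joint speeds; "effort": joint torques, N m; "tool_pos": TCP position; "tool_rot": TCP orientation; "contact_force": force on the tool from outside, world axes, zero at the start; "ft_torque": the same for the moment, N m; "width": finger opening in m; "grip_force": force on a finger pad.
Only numpy, scipy, OpenCV 4.12 (cv2) and the standard library are available. Lean on these libraries where they do the work, as an engineer would, in place of code of your own. Each camera call takes 0.05 s, during which the arm holds its last target. There are 200 camera calls.

## Working session

There is one attempt and no reset: what is moved stays moved. The work goes in short steps, Python scripts to look and compute and a shell command to move; the robot and the scene stay as the last step left them, time stands still between calls to the robot, and variables do not carry over. Pictures are saved under pics/ and viewed, at most 10 in all, crops included, and the job is handed in when it is done.

```bash
ls; mkdir -p pics; cat > h.py <<'E'
import numpy as np,cv2
from scipy.spatial.transform import Rotation as R
from plant import robot
def snap(name,fn):
    st=robot.read_state(); s=robot.snapshot(name)
    cv2.imwrite('pics/'+fn+'.png',s['frame'][:,:,::-1])
    if 'extrinsics' in s: T=np.array(s['extrinsics'])
    else:
        W=np.eye(4);W[:3,:3]=R.from_rotvec(st['tool_rot']).as_matrix();W[:3,3]=st['tool_pos'];T=W@np.array(s['hand_eye'])
    np.savez('pics/'+fn+'.npz',T=T,f=210/np.tan(np.radians(s['vfov'])/2),c=[s['cx'],s['cy']],im=s['frame'])
def ray(fn,u,v,z):
    d=np.load('pics/'+fn+'.npz');r=d['T'][:3,:3]@np.array([(u-d['c'][0])/d['f'],(v-d['c'][1])/d['f'],1]);o=d['T'][:3,3]
    return o+r*(z-o[2])/r[2]
def proj(fn,p):
    d=np.load('pics/'+fn+'.npz');q=d['T'][:3,:3].T@(np.array(p)-d['T'][:3,3]);return q[:2]/q[2]*d['f']+d['c']
E
python3 - <<'E'
from h import *
np.set_printoptions(precision=4,suppress=True)
st=robot.read_state();print(st)
snap('top','top0');snap('side','side0')
for n in('top0','side0'):
    d=np.load(f'pics/{n}.npz');print(d['T'],d['f'],d['c'])
a=np.vstack([cv2.imread('pics/top0.png')]);
E
```

```text
pics
{'time': 0.0, 'qpos': array([-1.3289,  0.4695, -0.0486,  1.5337,  0.0241,  1.141 , -0.0823]), 'dq': array([-0.0008, -0.0004,  0.0012,  0.0012,  0.0008, -0.0008,  0.0006]), 'effort': array([ -0.0006, -50.7963,  -0.081 , -23.6156,  -0.0613,   0.0378,
         0.0002]), 'tool_pos': array([0.1804, 0.6498, 0.1916]), 'tool_rot': array([-0.424 , -3.1127,  0.003 ]), 'contact_force': array([ 0.9348, -0.075 , -0.525 ]), 'ft_torque': array([-0.0105,  0.0327,  0.0022]), 'grip_force': 0.0, 'width': 0.08664771671445069}
[[ 0.0169 -0.9926  0.1204  0.4091]
 [-0.9997 -0.0148  0.0183  0.0514]
 [-0.0164 -0.1207 -0.9926  1.2031]
 [ 0.      0.      0.      1.    ]] 509.3240007495018 [280.545  203.3469]
[[ 0.7456 -0.3878  0.5419 -0.0285]
 [-0.6663 -0.4426  0.6001 -0.5803]
 [ 0.0071 -0.8085 -0.5884  0.6835]
 [ 0.      0.      0.      1.    ]] 474.3632201446412 [282.7451 210.0857]
```

View pics/top0.png

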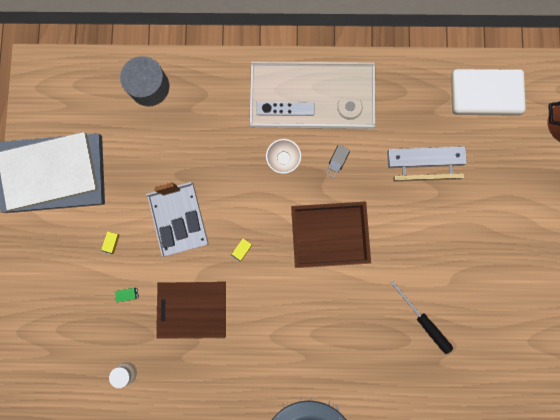

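View pics/side0.png

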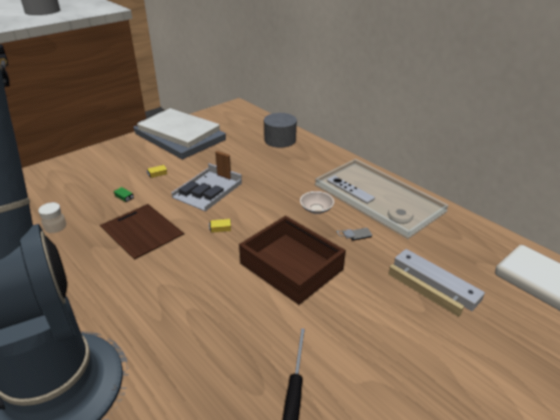

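The top view shows the tray at about (178,219) with its tab at (167,188) and its open lip towards the robot. The box is at (331,234), the fence plate at (429,177) and the block at (427,157). Yellow look-alikes are at (110,242) and (241,250), with a green one at (126,295). The side view agrees.

```bash
python3 - <<'E'
from h import *
np.set_printoptions(precision=4,suppress=True)
im=cv2.imread('pics/top0.png');hsv=cv2.cvtColor(im,cv2.COLOR_BGR2HSV)
def blob(mask,x0,y0,x1,y1,name):
    m=np.zeros_like(mask);m[y0:y1,x0:x1]=mask[y0:y1,x0:x1]
    cs,_=cv2.findContours(m,cv2.RETR_EXTERNAL,cv2.CHAIN_APPROX_NONE);c=max(cs,key=cv2.contourArea)
    r=cv2.minAreaRect(c);print(name,cv2.contourArea(c),r);return cv2.boxPoints(r)
H,S,V=[hsv[:,:,i].astype(int) for i in range(3)]
grey=((H>90)&(H<140)&(V>110)).astype(np.uint8)*255
t=blob(grey,135,170,215,265,'tray')
for p in t: print(p,ray('top0',*p,0.0),ray('top0',*p,0.016))
f=blob(grey,380,140,475,180,'block')
for p in f: print(p,ray('top0',*p,0.024))
yel=((H>15)&(H<32)&(S>60)&(V>150)).astype(np.uint8)*255
p_=blob(yel,385,170,470,184,'plate')
for p in p_: print(p,ray('top0',*p,0.027),)
dark=((V<85)).astype(np.uint8)*255
b=blob(dark,280,190,380,280,'box')
for p in b: print(p,ray('top0',*p,0.055))
tb=((H<15)&(V<110)&(S>120)).astype(np.uint8)*255
t=blob(tb,145,178,185,200,'tab')
for p in t: print(p,ray('top0',*p,0.078),ray('top0',*p,0.028))
crop=lambda x0,y0,x1,y1:cv2.resize(im[y0:y1,x0:x1],(400,400),interpolation=cv2.INTER_CUBIC)
cv2.imwrite('pics/crop.png',np.hstack([crop(130,170,230,270),crop(380,120,480,220)]))
E
```

```text
tray 2770.0 ((176.82191467285156, 218.79949951171875), (64.40863800048828, 47.52211380004883), 75.73548889160156)
[145.8583 193.4428] [0.5741 0.3967 0.    ] [0.5719 0.3921 0.016 ]
[191.9153 181.7334] [0.604  0.2871 0.    ] [0.6014 0.284  0.016 ]
[207.7855 244.1562] [0.4553 0.2438 0.    ] [0.4547 0.2413 0.016 ]
[161.7285 255.8656] [0.426  0.3518 0.    ] [0.4258 0.3478 0.016 ]
block 1203.5 ((427.12109375, 160.5130615234375), (25.433162689208984, 76.16163635253906), 88.02507019042969)
[388.6247 149.1164] [ 0.6845 -0.1792  0.024 ]
[464.7411 146.4917] [ 0.6931 -0.3575  0.024 ]
[465.6175 171.9097] [ 0.6325 -0.3579  0.024 ]
[389.5011 174.5344] [ 0.6238 -0.1807  0.024 ]
plate 251.0 ((429.4293518066406, 175.80873107910156), (5.1263651847839355, 69.02861022949219), 88.15238952636719)
[394.8503 174.3597] [ 0.6238 -0.1926  0.027 ]
[463.8431 172.1341] [ 0.6313 -0.3528  0.027 ]
[464.0084 177.2578] [ 0.6192 -0.3528  0.027 ]
[395.0156 179.4834] [ 0.6117 -0.1928  0.027 ]
box 591.5 ((331.0111083984375, 234.16595458984375), (56.20855712890625, 68.78064727783203), 86.18592071533203)
[294.8275 208.4115] [0.5372 0.04   0.055 ]
[363.4558 203.8363] [ 0.55   -0.1152  0.055 ]
[367.1947 259.9204] [ 0.4238 -0.1232  0.055 ]
[298.5664 264.4956] [0.4111 0.0299 0.055 ]
tab 75.5 ((167.69163513183594, 189.91058349609375), (8.034823417663574, 20.29850196838379), 64.98310089111328)
[156.7957 190.562 ] [0.5702 0.35   0.078 ] [0.5774 0.3633 0.028 ]
[175.1898 181.9781] [0.5903 0.3095 0.078 ] [0.5984 0.3209 0.028 ]
[178.5876 189.2591] [0.5739 0.3011 0.078 ] [0.5812 0.3122 0.028 ]
[160.1935 197.8431] [0.5539 0.3416 0.078 ] [0.5603 0.3545 0.028 ]
```

View pics/crop.png

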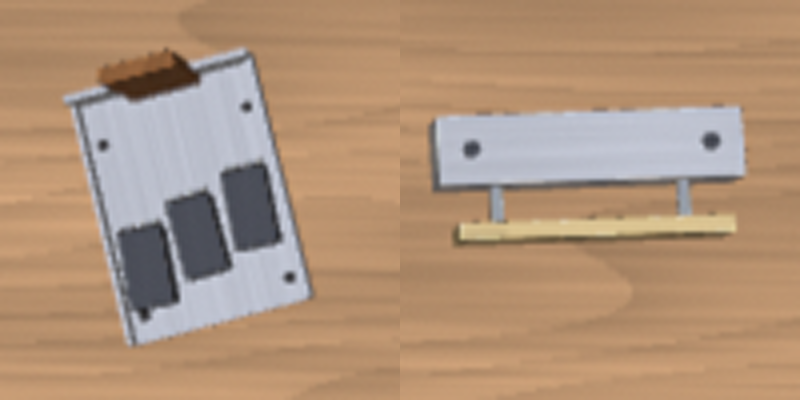

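```bash
python3 -m inch '[[0.5,-0.4,0,0,0,-0.4,0],[0.95,-0.75,0,0,0,-0.74,0],[0.95,-0.75,0,0,0,-0.74,0],[0.95,-0.75,0,0,0,-0.74,0],[0.95,-0.75,0,0,0,-0.74,0],[0.95,-0.75,0,0,0,-0.74,0],[0.95,-0.75,0,0,0,-0.74,0],[0.95,-0.75,0,0,0,-0.74,0]]'
python3 -m inch '[[0.95,-0.75,0,0,0,-0.74,0],[0.95,-0.75,0,0,0,-0.74,0],[0.95,-0.75,0,0,0,-0.74,0],[0.95,-0.75,0,0,0,-0.74,0],[0.95,-0.75,0,0,0,-0.74,0],[0.95,-0.75,0,0,0,-0.74,0],[0.47,-0.35,0,0,0,-0.28,0],[0,0,0,0,0,0,0]]'
python3 - <<'E'
from h import *
np.set_printoptions(precision=4,suppress=True)
snap('wrist','w0');st=robot.read_state();print(st['tool_pos'],st['tool_rot'],st['qpos'],st['time'])
E
```

```text
time: 0.77
tool_pos: [0.3968, 0.4784, 0.1926]
tool_rot: [1.273, 2.872, -0.001]
contact_force: [0.1, 0.1, -0.1]
width: 0.0867
grip_force: 0.0
time: 1.43
tool_pos: [0.5845, 0.3288, 0.1925]
tool_rot: [1.913, 2.487, -0.002]
contact_force: [0.2, -1.0, 0.6]
width: 0.0869
grip_force: 0.0
[0.5819 0.3321 0.1923] [ 1.9085  2.4943 -0.0017] [-0.7907  0.4681  0.3006  1.5616 -0.1465  1.1348 -0.194 ] 1.4833
```

View pics/w0.png

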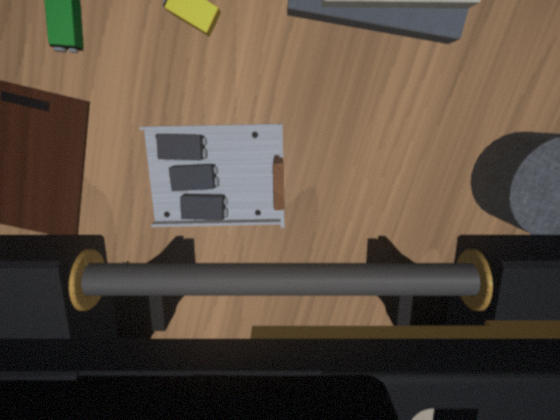

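The wrist view shows the tray at x 143–284 and y 125–227 px, with the tab at about (279,183).

```bash
python3 - <<'E'
from h import *
np.set_printoptions(precision=4,suppress=True)
snap('wrist','w1')
im=cv2.imread('pics/w1.png');hsv=cv2.cvtColor(im,cv2.COLOR_BGR2HSV);H,S,V=[hsv[:,:,i].astype(int) for i in range(3)]
d=np.load('pics/w1.npz');print('cam',d['T'][:3,3],d['T'][:3,2])
m=((H<14)&(S>120)&(V<130)).astype(np.uint8)*255;m[:,:250]=0;m[:,310:]=0;m[:140]=0;m[230:]=0
c=max(cv2.findContours(m,0,1)[0],key=cv2.contourArea);r=cv2.minAreaRect(c);print(r)
for p in cv2.boxPoints(r):print('tab',p,ray('w1',*p,.078))
print('tabc',ray('w1',*r[0],.078))
g=((S<60)&(V>120)).astype(np.uint8)*255;g[235:]=0;g[:110]=0;g[:,:120]=0;g[:,300:]=0
g=cv2.morphologyEx(g,cv2.MORPH_CLOSE,np.ones((5,5)))
c=max(cv2.findContours(g,0,1)[0],key=cv2.contourArea);q=cv2.approxPolyDP(c,6,True)[:,0];print('tray',q.tolist())
for p in q:print(p,ray('w1',*p,.0),ray('w1',*p,.016),ray('w1',*p,.028))
st=robot.read_state();Rm=R.from_rotvec(st['tool_rot']).as_matrix();print(st['tool_pos'],Rm[:,1],np.degrees(np.arctan2(Rm[1,1],Rm[0,1])),Rm[:,2])
E
```

```text
cam [0.5626 0.3977 0.3854] [ 0.0651 -0.2434 -0.9677]
((282.2500305175781, 189.25001525878906), (0.7071067094802856, 1.4142134189605713), 45.0)
tab [281.5 189.5] [0.5802 0.3358 0.078 ]
tab [282.5 188.5] [0.5809 0.3369 0.078 ]
tab [283. 189.] [0.5814 0.3366 0.078 ]
tab [282. 190.] [0.5808 0.3354 0.078 ]
tabc [0.5808 0.3362 0.078 ]
tray [[284, 128], [142, 130], [152, 228], [285, 231], [286, 216], [274, 208]]
[284 128] [0.5693 0.3872 0.    ] [0.569  0.3877 0.016 ] [0.5688 0.388  0.028 ]
[142 130] [0.4192 0.3443 0.    ] [0.4251 0.3465 0.016 ] [0.4296 0.3482 0.028 ]
[152 228] [0.4491 0.2351 0.    ] [0.4538 0.2419 0.016 ] [0.4573 0.2469 0.028 ]
[285 231] [0.6019 0.2727 0.    ] [0.6003 0.2779 0.016 ] [0.599  0.2818 0.028 ]
[286 216] [0.5981 0.2908 0.    ] [0.5966 0.2953 0.016 ] [0.5955 0.2986 0.028 ]
[274 208] [0.5821 0.2965 0.    ] [0.5812 0.3007 0.016 ] [0.5806 0.3039 0.028 ]
[0.58   0.3346 0.1922] [ 0.9642  0.2653 -0.0012] 15.386772925357146 [-0.0012 -0.0001 -1.    ]
```

```bash
python3 -m inch '[[-0.03,-0.03,-0.4,0,0,0.05,0],[0,0,-0.8,0,0,0,0],[0,0,-0.9,0,0,0,0],[0,0,-0.9,0,0,0,0],[0,0,-0.8,0,0,0,0],[0,0,-0.6,0,0,0,0],[0,0,-0.35,0,0,0,0],[0,0,-0.15,0,0,0,0]]'
python3 -m inch '[[0,0,0,0,0,0,0],[0,0,0,0,0,0,0],[0,0,0,0,0,0,1],[0,0,0,0,0,0,1],[0,0,0,0,0,0,1],[0,0,0,0,0,0,1],[0,0,0,0,0,0,1],[0,0,0,0,0,0,1]]'
python3 -m inch '[[0,0,0,0,0,0,1],[0,0,0,0,0,0,1],[0,0,0,0,0,0,1],[0,0,0,0,0,0,1]]'
```

```text
time: 2.2
tool_pos: [0.5764, 0.3353, 0.0431]
tool_rot: [-1.891, -2.506, 0.006]
contact_force: [-0.2, -0.1, 0.1]
width: 0.0869
grip_force: 0.0
time: 2.87
tool_pos: [0.5793, 0.3346, 0.0459]
tool_rot: [1.896, 2.505, 0.001]
contact_force: [0.1, 0.1, -0.8]
width: 0.0551
grip_force: 0.0
time: 3.2
tool_pos: [0.5792, 0.3345, 0.0456]
tool_rot: [-1.896, -2.505, 0.0]
contact_force: [-0.5, 0.3, -0.5]
width: 0.0282
grip_force: 0.0
```

```bash
python3 -m inch '[[0,0,0,0,0,0,1],[0,0,0,0,0,0,1],[0,0,0,0,0,0,1],[0,0,0,0,0,0,1],[0,0,0,0,0,0,1],[0,0,0,0,0,0,1]]'
```

```text
time: 3.7
tool_pos: [0.5795, 0.3346, 0.0457]
tool_rot: [1.896, 2.505, 0.001]
contact_force: [1.8, 0.2, -0.2]
width: 0.009
grip_force: 30.0
```

```bash
python3 -m inch '[[0,0,0.1,0,0,0,1],[0,0,0.25,0,0,0,1],[0,0,0.4,0,0,0,1],[0,0,0.5,0,0,0,1],[0,0,0.5,0,0,0,1],[0,0,0.5,0,0,0,1],[0,0,0.5,0,0,0,1],[0,0,0.5,0,0,0,1]]'
python3 -m inch '[[0,0,0.5,0,0,0,1],[0,0,0.3,0,0,0,1],[0,0,0.15,0,0,0,1],[0,0,0,0,0,0,1]]'
python3 - <<'E'
from h import *
snap('side','s1');snap('wrist','w2')
a=cv2.imread('pics/s1.png')[80:280,120:320];b=cv2.imread('pics/w2.png')
cv2.imwrite('pics/c1.png',np.hstack([cv2.resize(a,(400,400)),cv2.resize(b,(400,400))]))
E
```

```text
time: 4.37
tool_pos: [0.5797, 0.3348, 0.1459]
tool_rot: [1.896, 2.504, 0.003]
contact_force: [0.6, 0.5, 0.5]
width: 0.001
grip_force: 0.0
time: 4.7
tool_pos: [0.5799, 0.3349, 0.1736]
tool_rot: [1.895, 2.504, 0.005]
contact_force: [-0.0, -0.5, 0.7]
width: 0.0006
grip_force: 0.0
```

View pics/c1.png

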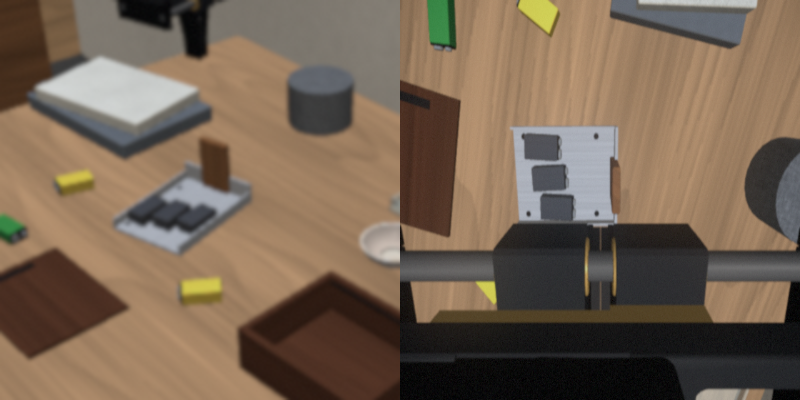

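The wrist crop shows the fingers closed on nothing: the tray is still on the table with its batteries in place, so the tab slipped out of the fingers. I'll check where the tab really is relative to the tool.

```bash
python3 - <<'E'
from h import *
np.set_printoptions(precision=4,suppress=True)
st=robot.read_state();print(st['tool_pos'],st['width'],st['time'])
snap('top','t2')
for n in('w2','s1','t2'): print(n,'tcp',proj(n,st['tool_pos']))
# expected tab in views
c=np.array([.579,.3335]);a=np.radians(15.7);ex=np.array([np.cos(a),np.sin(a)]);ey=np.array([-ex[1],ex[0]])
for n in('w0','w2','s1','top0'):
    print(n,[proj(n,[*(c+sx*.005*ex+sy*.022*ey),z]).round(0).tolist() for z in(.078,.028) for sx in(-1,1) for sy in(-1,1)])
w=cv2.imread('pics/w2.png')[110:250,130:310];s=cv2.imread('pics/s1.png')[140:220,170:270];t=cv2.imread('pics/t2.png')[150:270,110:230]
cv2.imwrite('pics/c2.png',np.hstack([cv2.resize(w,(360,280)),cv2.resize(s,(200,280),interpolation=2)if 0 else cv2.resize(s,(350,280),interpolation=2)]))
E
```

```text
[0.5788 0.3344 0.1714] 0.0003801457994261987 4.8
w2 tcp [282.1065 234.9198]
s1 tcp [218.2952 119.0511]
t2 tcp [152.8505 179.9577]
w0 [[273.0, 210.0], [272.0, 163.0], [283.0, 210.0], [283.0, 163.0], [274.0, 198.0], [273.0, 157.0], [283.0, 198.0], [282.0, 157.0]]
w2 [[276.0, 224.0], [276.0, 175.0], [287.0, 224.0], [287.0, 175.0], [276.0, 210.0], [276.0, 167.0], [286.0, 210.0], [286.0, 167.0]]
s1 [[227.0, 155.0], [213.0, 151.0], [229.0, 154.0], [216.0, 149.0], [228.0, 172.0], [215.0, 167.0], [230.0, 170.0], [217.0, 166.0]]
top0 [[174.0, 186.0], [155.0, 191.0], [173.0, 182.0], [154.0, 187.0], [179.0, 190.0], [161.0, 195.0], [178.0, 186.0], [160.0, 190.0]]
```

View pics/c2.png

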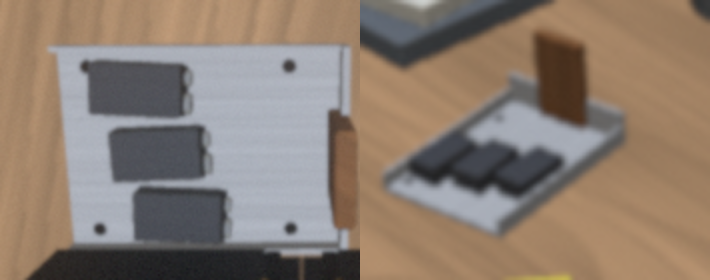

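```bash
python3 - <<'E'
from h import *
np.set_printoptions(precision=4,suppress=True)
print('tabtop',ray('w2',303.5,198.5,.078))
print('ends',ray('w2',304,172.5,.078),ray('w2',304,224,.078))
print('backcorners',ray('w2',305,132.5,.028),ray('w2',302.5,232,.028))
print('lip corners',ray('w2',154.5,132.5,.016),ray('w2',166.5,232.5,.016))
im=cv2.imread('pics/w2.png');hsv=cv2.cvtColor(im,cv2.COLOR_BGR2HSV);H,S,V=[hsv[:,:,i].astype(int) for i in range(3)]
g=((S<60)&(V>110)).astype(np.uint8)*255;g[232:]=0;g[:110]=0;g[:,:120]=0;g[:,325:]=0
g=cv2.morphologyEx(g,cv2.MORPH_CLOSE,np.ones((5,5)))
c=max(cv2.findContours(g,0,1)[0],key=cv2.contourArea);q=cv2.approxPolyDP(c,4,True)[:,0];print('tray',q.tolist())
for p in q:print(p,ray('w2',*p,.016),ray('w2',*p,.028))
E
```

```text
tabtop [0.5969 0.34   0.078 ]
ends [0.5909 0.3617 0.078 ] [0.604 0.318 0.078]
backcorners [0.5861 0.3926 0.028 ] [0.6128 0.2951 0.028 ]
lip corners [0.4424 0.3515 0.016 ] [0.4741 0.2512 0.016 ]
tray [[305, 133], [154, 133], [166, 231], [201, 231], [196, 221], [201, 202], [241, 204], [242, 231], [304, 231], [294, 211], [293, 166], [305, 167]]
[305 133] [0.5872 0.3919 0.016 ] [0.5862 0.3921 0.028 ]
[154 133] [0.442  0.3509 0.016 ] [0.4461 0.3526 0.028 ]
[166 231] [0.4733 0.2527 0.016 ] [0.4762 0.2577 0.028 ]
[201 231] [0.5094 0.2629 0.016 ] [0.5111 0.2676 0.028 ]
[196 221] [0.5019 0.2724 0.016 ] [0.5039 0.2768 0.028 ]
[201 202] [0.5025 0.2943 0.016 ] [0.5045 0.2979 0.028 ]
[241 204] [0.5435 0.3036 0.016 ] [0.544  0.3069 0.028 ]
[242 231] [0.5518 0.2748 0.016 ] [0.5521 0.2791 0.028 ]
[304 231] [0.6159 0.2929 0.016 ] [0.614  0.2966 0.028 ]
[294 211] [0.5993 0.3114 0.016 ] [0.5979 0.3144 0.028 ]
[293 166] [0.5849 0.3569 0.016 ] [0.584  0.3584 0.028 ]
[305 167] [0.597  0.3592 0.016 ] [0.5957 0.3606 0.028 ]
```

```bash
python3 -m inch '[[0.3,0.1,0,0,0,0.06,0],[0.3,0.09,0,0,0,0.06,0],[0,0,0,0,0,0,0],[0,0,0,0,0,0,0],[0,0,0,0,0,0,0],[0,0,0,0,0,0,0],[0,0,0,0,0,0,0]]'
python3 -m inch '[[0,0,-0.5,0,0,0,0],[0,0,-0.8,0,0,0,0],[0,0,-0.9,0,0,0,0],[0,0,-0.9,0,0,0,0],[0,0,-0.6,0,0,0,0],[0,0,-0.4,0,0,0,0],[0,0,-0.2,0,0,0,0],[0,0,0,0,0,0,0]]'
python3 -m inch '[[0,0,0,0,0,0,1],[0,0,0,0,0,0,1],[0,0,0,0,0,0,1],[0,0,0,0,0,0,1],[0,0,0,0,0,0,1],[0,0,0,0,0,0,1],[0,0,0,0,0,0,1],[0,0,0,0,0,0,1]]'
python3 -m inch '[[0,0,0,0,0,0,1],[0,0,0,0,0,0,1],[0,0,0,0,0,0,1],[0,0,0,0,0,0,1],[0,0,0,0,0,0,1]]'
```

```text
time: 5.43
tool_pos: [0.597, 0.3402, 0.1716]
tool_rot: [-1.881, -2.516, 0.0]
contact_force: [0.1, 0.1, 0.1]
width: 0.0392
grip_force: 0.0
time: 6.1
tool_pos: [0.5966, 0.34, 0.0417]
tool_rot: [-1.88, -2.516, 0.003]
contact_force: [-0.2, 0.4, 0.4]
width: 0.0854
grip_force: 0.0
time: 6.77
tool_pos: [0.5972, 0.3403, 0.0427]
tool_rot: [1.881, 2.516, 0.0]
contact_force: [-0.2, 0.0, -0.4]
width: 0.042
grip_force: 0.0
time: 7.18
tool_pos: [0.5973, 0.3403, 0.0426]
tool_rot: [1.881, 2.516, 0.0]
contact_force: [-0.2, 1.0, -0.8]
width: 0.0093
grip_force: 30.0
```

```bash
python3 -m inch '[[0,0,0,0,0,0,1]]' ; python3 -m inch '[[0,0,0,0,0,0,1],[0,0,0,0,0,0,1],[0,0,0,0,0,0,1]]'
```

```text
time: 7.27
tool_pos: [0.5973, 0.3403, 0.0426]
tool_rot: [1.881, 2.516, 0.0]
contact_force: [-0.2, 0.8, -0.4]
width: 0.0094
grip_force: 30.0
time: 7.52
tool_pos: [0.5973, 0.3403, 0.0426]
tool_rot: [1.881, 2.516, 0.0]
contact_force: [0.7, -0.2, -1.0]
width: 0.009
grip_force: 30.0
```

```bash
for i in 1; do python3 -m inch '[[0,0,0.1,0,0,0,1]]'; python3 -m inch '[[0,0,0.1,0,0,0,1]]'; python3 -m inch '[[0,0,0.1,0,0,0,1]]'; python3 -m inch '[[0,0,0,0,0,0,1],[0,0,0,0,0,0,1]]'; done
python3 - <<'E'
from h import *
print(robot.read_state()['ft_torque']);snap('side','s3');a=cv2.imread('pics/s3.png')[110:230,150:290]
cv2.imwrite('pics/c3.png',cv2.resize(a,(700,600),interpolation=2))
E
```

```text
time: 7.6
tool_pos: [0.5964, 0.3399, 0.0448]
tool_rot: [-1.88, -2.516, 0.003]
contact_force: [-0.5, 0.1, -2.2]
width: 0.0094
grip_force: 30.0
time: 7.68
tool_pos: [0.5964, 0.3399, 0.0481]
tool_rot: [-1.88, -2.516, 0.003]
contact_force: [-0.3, -0.3, -3.2]
width: 0.0098
grip_force: 30.3
time: 7.77
tool_pos: [0.5969, 0.34, 0.0514]
tool_rot: [-1.881, -2.516, 0.001]
contact_force: [-0.4, -0.4, -3.9]
width: 0.0094
grip_force: 30.4
time: 7.93
tool_pos: [0.5974, 0.3402, 0.0518]
tool_rot: [1.881, 2.516, 0.001]
contact_force: [-0.7, -0.3, -3.4]
width: 0.0096
grip_force: 30.4
[-0.03548204 -0.1848911  -0.00502025]
```

View pics/c3.png

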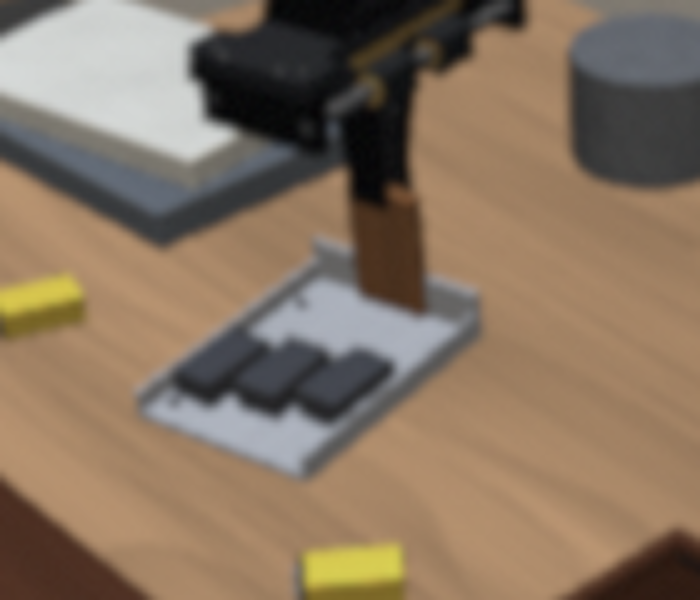

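The close-up shows the tray lifting at the back with the lip on the table. The fingers cover only the top of the tab, near its +y end (crop px 350–410, tips at about y=205). I'll check this against the calibration.

```bash
python3 - <<'E'
from h import *
st=robot.read_state();p=st['tool_pos'];M=R.from_rotvec(st['tool_rot']).as_matrix()
f=lambda q:((proj('s3',q)-[150,110])*5).round()
for dz in(.008,0,-.011,-.03):
    print(dz,[f(p+M@[sx*.0095,sy*.005,dz]) for sx in(-1,1) for sy in(-1,1)])
a=np.radians(16.3);ex=np.array([np.cos(a),np.sin(a),0]);ey=np.array([-ex[1],ex[0],0]);c=np.array([.597,.34,0])
for z in(.087,.037):print('tab',z,[f(c+sx*.005*ex+sy*.022*ey+[0,0,z]) for sx in(-1,1) for sy in(-1,1)])
E
```

```text
0.008 [array([389., 261.]), array([401., 253.]), array([361., 251.]), array([372., 244.])]
0 [array([388., 248.]), array([400., 240.]), array([360., 238.]), array([371., 230.])]
-0.011 [array([387., 230.]), array([399., 222.]), array([358., 220.]), array([370., 212.])]
-0.03 [array([385., 198.]), array([396., 190.]), array([356., 188.]), array([368., 181.])]
tab 0.087 [array([403., 195.]), array([336., 173.]), array([415., 187.]), array([348., 166.])]
tab 0.037 [array([409., 279.]), array([343., 256.]), array([420., 270.]), array([355., 248.])]
```

```bash
python3 -m inch '[[0,0,-0.1,0,0,0,1],[0,0,-0.1,0,0,0,1],[0,0,-0.1,0,0,0,1],[0,0,0,0,0,0,1],[0,0,0,0,0,0,0.5],[0,0,0,0,0,0,0.5],[0,0,0,0,0,0,0.5],[0,0,0,0,0,0,0.5]]'
python3 - <<'E'
from h import *
snap('side','s4');snap('wrist','w4');a=cv2.imread('pics/s4.png')[110:230,150:290]
b=cv2.imread('pics/w4.png')
st=robot.read_state();p=st['tool_pos'];M=R.from_rotvec(st['tool_rot']).as_matrix();print(p,st['width'])
h=st['width']/2
a=cv2.resize(a,(420,360),interpolation=2)
for s in(-1,1):
  for dz in (.008,-.011):
    q=(proj('s4',p+M@[0,s*h,dz])-[150,110])*3;cv2.circle(a,tuple(int(i) for i in q),2,(0,0,255),-1)
    q=proj('w4',p+M@[0,s*h,dz]);cv2.circle(b,tuple(int(i) for i in q),2,(0,0,255),-1)
cv2.imwrite('pics/c4.png',np.hstack([a,b[100:340,150:400][:,:].repeat(1,0) if 0 else cv2.resize(b[120:340,140:400],(380,360))]))
E
```

```text
time: 8.65
tool_pos: [0.5973, 0.3403, 0.0429]
tool_rot: [1.881, 2.516, 0.0]
contact_force: [-0.0, -0.2, 0.3]
width: 0.0283
grip_force: 0.0
[0.59722742 0.34028592 0.04278244] 0.03615973797497294
```

View pics/c4.png

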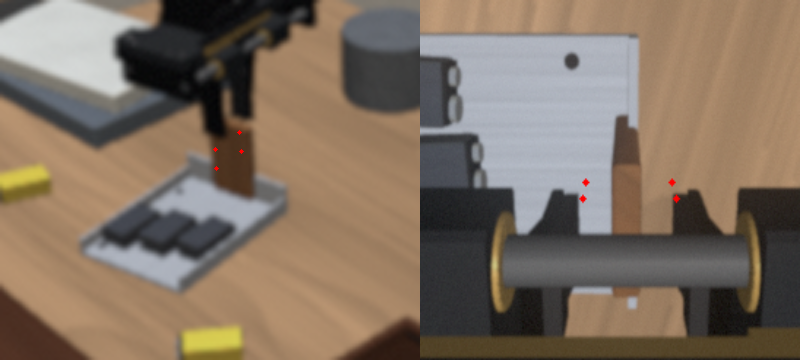

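The side and wrist views agree: the visible fingertips end about 26 mm short of the predicted tip, so I was only pinching the top of the tab. I'll go down a further 25 mm, checking forces.

```bash
python3 -m inch '[[0,0,-0.2,0,0,0,0.5],[0,0,-0.2,0,0,0,0.5]]';  python3 -m inch '[[0,0,-0.2,0,0,0,0.5],[0,0,-0.2,0,0,0,0.5],[0,0,0,0,0,0,0.5]]'
python3 - <<'E'
from h import *
snap('side','s5');a=cv2.imread('pics/s5.png')[110:200,180:270]
st=robot.read_state();print(st['tool_pos'],st['width'],st['contact_force'])
snap('wrist','w5');b=cv2.imread('pics/w5.png')
cv2.imwrite('pics/c5.png',np.hstack([cv2.resize(a,(400,400),interpolation=2),cv2.resize(b[120:340,140:400],(400,400))]))
E
```

```text
time: 8.92
tool_pos: [0.5975, 0.3404, 0.0306]
tool_rot: [1.881, 2.516, 0.001]
contact_force: [-0.7, 0.7, -0.4]
width: 0.0424
grip_force: 0.0
time: 9.17
tool_pos: [0.596, 0.3396, 0.0166]
tool_rot: [-1.88, -2.515, 0.005]
contact_force: [-0.8, 0.4, 0.1]
width: 0.0434
grip_force: 0.0
[0.59641379 0.33978263 0.0173148 ] 0.04354844115230159 [ 0.15782893 -0.95575997  0.25248702]
```

View pics/c5.png

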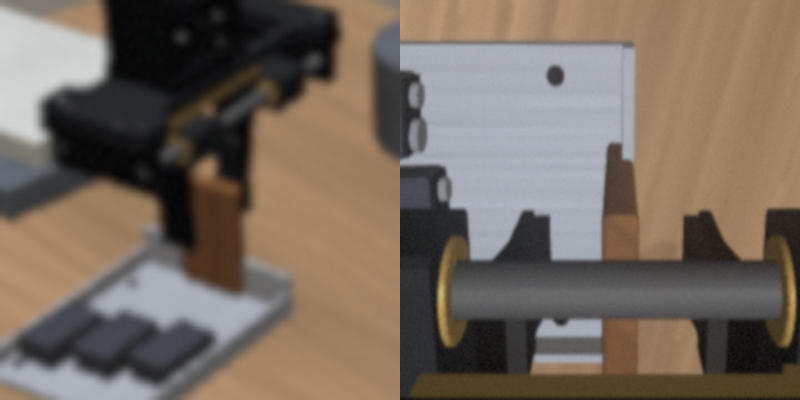

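Both crops show the fingertips now about 36 mm up the tab and slightly towards its +y end. I'll shift 7 mm along −y, close and test-lift.

```bash
python3 -m inch '[[0.06,-0.22,0,0,0,0,0.5],[0,0,0,0,0,0,1],[0,0,0,0,0,0,1],[0,0,0,0,0,0,1],[0,0,0,0,0,0,1],[0,0,0,0,0,0,1],[0,0,0,0,0,0,1],[0,0,0,0,0,0,1]]'
python3 -m inch '[[0,0,0,0,0,0,1],[0,0,0,0,0,0,1],[0,0,0,0,0,0,1]]'
python3 -m inch '[[0,0,0.1,0,0,0,1],[0,0,0.1,0,0,0,1],[0,0,0.1,0,0,0,1]]'
python3 -m inch '[[0,0,0.15,0,0,0,1],[0,0,0.2,0,0,0,1],[0,0,0.2,0,0,0,1],[0,0,0.1,0,0,0,1],[0,0,0,0,0,0,1]]'
python3 - <<'E'
from h import *
print(robot.read_state()['ft_torque'])
snap('side','s6');a=cv2.imread('pics/s6.png')[90:230,140:280]
snap('wrist','w6');b=cv2.imread('pics/w6.png')
cv2.imwrite('pics/c6.png',np.hstack([cv2.resize(a,(400,400),interpolation=2),cv2.resize(b[100:340,100:400],(400,400))]))
E
```

```text
time: 9.93
tool_pos: [0.5991, 0.3339, 0.0187]
tool_rot: [-1.881, -2.516, -0.001]
contact_force: [0.7, 0.6, 0.5]
width: 0.01
grip_force: 30.0
time: 10.18
tool_pos: [0.5991, 0.3339, 0.0187]
tool_rot: [-1.881, -2.516, -0.001]
contact_force: [0.3, 1.0, 0.6]
width: 0.0097
grip_force: 30.0
time: 10.43
tool_pos: [0.5986, 0.3332, 0.0273]
tool_rot: [-1.881, -2.516, 0.002]
contact_force: [-0.3, 0.8, -3.3]
width: 0.0099
grip_force: 30.0
time: 10.85
tool_pos: [0.5998, 0.334, 0.0486]
tool_rot: [1.88, 2.516, 0.003]
contact_force: [0.3, 0.3, -3.0]
width: 0.0097
grip_force: 30.0
[-0.05215918 -0.19486751 -0.01768007]
```

View pics/c6.png

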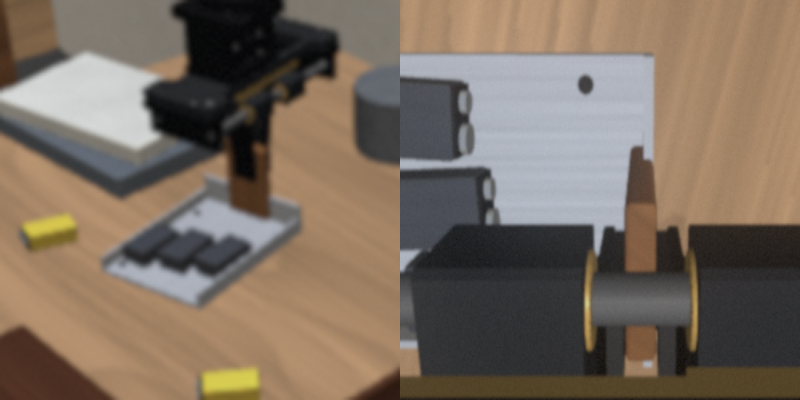

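The tray is now gripped and off the table: the wrist force is about 3 N, which matches its weight. I'll measure the droop and the tray's offset in the hand numerically.

```bash
python3 - <<'E'
from h import *
np.set_printoptions(precision=4,suppress=True)
st=robot.read_state();p=st['tool_pos'];M=R.from_rotvec(st['tool_rot']).as_matrix();print(p,st['time'],np.degrees(np.arctan2(M[1,1],M[0,1])),M[:,2])
print('tab ends',ray('w6',280,223,.108),ray('w6',280,316,.108))
print('back +y corner',ray('w6',289.8,131.8,.058))
a=np.arctan2(M[1,1],M[0,1]);ex=np.array([np.cos(a),np.sin(a),0]);ey=np.array([-ex[1],ex[0],0])
# predicted lip corners in side view for level tray / droop angle
g=np.array([p[0],p[1],.055+p[2]-.0187])
for dr in(0,5,10):
    r=np.radians(dr);X=ex*np.cos(r)+np.array([0,0,np.sin(r)]);Z=-ex*np.sin(r)+np.array([0,0,np.cos(r)])
    o=g-.07*X-.055*Z
    f=lambda x,y,z:proj('s6',o+x*X+y*ey+z*Z).round(1)
    print(dr,'lip+y floor',f(-.075,.055,0),'lip-y bottom',f(-.075,-.055,0),'back-y top',f(.075,-.055,.028))
print('seen',(176.7,182.7),(209.3,196.7),(245,163.5))
E
```

```text
[0.5991 0.3337 0.0474] 10.95 16.4477833994395 [ 0.0004  0.0003 -1.    ]
tab ends [0.5902 0.3587 0.108 ] [0.6023 0.3179 0.108 ]
back +y corner [0.5854 0.3931 0.058 ]
0 lip+y floor [176.2 184.8] lip-y bottom [210.5 198.1] back-y top [245.9 161.7]
5 lip+y floor [178.3 188. ] lip-y bottom [212.3 201.2] back-y top [246.4 161.1]
10 lip+y floor [180.5 190.7] lip-y bottom [214.3 203.9] back-y top [246.9 160.5]
seen (176.7, 182.7) (209.3, 196.7) (245, 163.5)
```

```bash
python3 -m inch '[[0,0,0.3,0,0,0,1],[0,-0.1,0.5,0,0,0,1],[0,-0.25,0.5,0,0,0,1],[0,-0.4,0.4,0,0,0,1],[0,-0.55,0.2,0,0,0,1],[0,-0.7,0.1,0,0,0,1],[0,-0.7,0,0,0,0,1],[0.1,-0.7,0,0,0,-0.1,1]]'
python3 -m inch '[[0.2,-0.75,0,0,0,-0.2,1],[0.2,-0.75,0,0,0,-0.2,1],[0.2,-0.75,0,0,0,-0.2,1],[0.2,-0.75,0,0,0,-0.2,1],[0.2,-0.75,0,0,0,-0.2,1],[0.2,-0.75,0,0,0,-0.2,1],[0.2,-0.75,0,0,0,-0.2,1],[0.2,-0.75,0,0,0,-0.2,1]]'
python3 -m inch '[[0.15,-0.75,0,0,0,-0.2,1],[0.1,-0.7,0,0,0,-0.17,1],[0.05,-0.55,0,0,0,0,1],[0,-0.4,0,0,0,0,1],[0,-0.25,0,0,0,0,1],[0,-0.1,0,0,0,0,1],[0,-0.05,0,0,0,0,1],[0,0,0,0,0,0,1]]'
python3 - <<'E'
from h import *
np.set_printoptions(precision=4,suppress=True)
snap('wrist','w7');snap('side','s7');snap('top','t7')
st=robot.read_state();p=st['tool_pos'];M=R.from_rotvec(st['tool_rot']).as_matrix();print(p,st['time'],np.degrees(np.arctan2(M[1,1],M[0,1])),M[:,2],st['qpos'],st['ft_torque'],st['contact_force'])
im=cv2.imread('pics/w7.png');hsv=cv2.cvtColor(im,cv2.COLOR_BGR2HSV);V=hsv[:,:,2].astype(int);S=hsv[:,:,1].astype(int)
m=((V<100)&(S<80)).astype(np.uint8)*255;m[235:]=0
for c in cv2.findContours(m,0,1)[0]:
    if cv2.contourArea(c)>300:
        r=cv2.minAreaRect(c);q=ray('w7',*r[0],.12);d=q[:2]-p[:2];a=np.arctan2(M[1,1],M[0,1]);print('bat',r,q,d@[np.cos(a),np.sin(a)],d@[-np.sin(a),np.cos(a)])
E
```

```text
time: 11.62
tool_pos: [0.6018, 0.2284, 0.1085]
tool_rot: [1.895, 2.505, 0.0]
contact_force: [0.1, -1.2, -3.8]
width: 0.0097
grip_force: 30.0
time: 12.28
tool_pos: [0.6496, 0.048, 0.1081]
tool_rot: [2.091, 2.344, -0.0]
contact_force: [-0.2, 0.5, -4.4]
width: 0.0098
grip_force: 30.0
time: 12.95
tool_pos: [0.6589, -0.0315, 0.1072]
tool_rot: [-2.129, -2.309, -0.001]
contact_force: [0.5, 0.8, -2.3]
width: 0.0102
grip_force: 30.0
[ 0.659  -0.0308  0.1071] 13.1 4.701443344540367 [-0.0001  0.0008 -1.    ] [-0.2734  0.539   0.3675  1.676  -0.2266  0.9689  0.2576] [-0.0551 -0.144  -0.0099] [-0.6373 -0.3956 -3.5086]
bat ((126.5, 217.5), (33.0, 95.0), 90.0) [ 0.572 -0.024  0.12 ] -0.08619448724263998 0.01389533242216417
bat ((104.88009643554688, 170.01809692382812), (99.74413299560547, 47.99323654174805), 2.7263107299804688) [0.5614 0.0014 0.12  ] -0.09467798940684431 0.04011370175789609
bat ((461.75006103515625, 31.750015258789062), (28.991378784179688, 33.941123962402344), 45.0) [0.7356 0.0826 0.12  ] 0.08559026144527351 0.10674694335198917
```

```bash
python3 -m inch '[[-0.05,0,0.12,0.03,-0.4,0,1],[-0.11,0,0.23,0.06,-0.8,0,1],[-0.11,0,0.23,0.06,-0.8,0,1],[-0.11,0,0.23,0.06,-0.8,0,1],[-0.11,0,0.18,0.05,-0.6,0,1]]'
python3 -m inch '[[-0.16,-0.01,0.14,0.045,-0.55,0,1],[-0.16,-0.01,0.14,0.045,-0.55,0,1],[-0.16,-0.01,0.14,0.045,-0.55,0,1],[-0.16,-0.01,0.14,0.045,-0.55,0,1],[-0.16,-0.01,0.14,0.045,-0.55,0,1],[-0.16,-0.01,0.14,0.045,-0.5,0,1],[0,0,0,0,0,0,1],[0,0,0,0,0,0,1]]'
python3 -m inch '[[0,0,0,0,0,0,1],[0,0,0,0,0,0,1],[0,0,0,0,0,0,1],[0,0,0,0,0,0,1]]'
python3 - <<'E'
from h import *
np.set_printoptions(precision=4,suppress=True)
snap('wrist','w8');snap('side','s8');snap('top','t8')
st=robot.read_state();p=st['tool_pos'];M=R.from_rotvec(st['tool_rot']).as_matrix();print(p,st['time'],M[:,1],M[:,2],st['ft_torque'],st['contact_force'],st['qpos'])
print('lip est',p-M[:,1]*.145+M[:,2]*.0187)
for n in('s8','t8'):
    im=cv2.imread(f'pics/{n}.png');hsv=cv2.cvtColor(im,cv2.COLOR_BGR2HSV);H,S,V=[hsv[:,:,i].astype(int) for i in range(3)]
    m=((V<115)&(V>35)&(S<80)).astype(np.uint8)*255
    a=np.array([proj(n,[.4806+sx*.068,-.042+sy*.085,z]) for sx in(-1,1) for sy in(-1,1) for z in(0,.055)]);x0,y0=a.min(0).astype(int);x1,y1=a.max(0).astype(int)
    mm=np.zeros_like(m);mm[y0:y1,x0:x1]=m[y0:y1,x0:x1]
    for c in cv2.findContours(mm,0,1)[0]:
        if cv2.contourArea(c)>40: r=cv2.minAreaRect(c);print(n,r,cv2.contourArea(c),ray(n,*r[0],.02))
E
```

```text
time: 13.52
tool_pos: [0.643, -0.0315, 0.1372]
tool_rot: [1.956, 2.122, 0.367]
contact_force: [-0.4, 0.6, -3.9]
width: 0.0102
grip_force: 30.0
time: 14.18
tool_pos: [0.6194, -0.0296, 0.1541]
tool_rot: [1.813, 1.976, 0.609]
contact_force: [0.9, -0.8, -2.6]
width: 0.0098
grip_force: 30.0
time: 14.52
tool_pos: [0.6199, -0.0308, 0.1542]
tool_rot: [1.814, 1.974, 0.609]
contact_force: [0.8, -0.8, -2.5]
width: 0.0099
grip_force: 30.0
[ 0.6196 -0.031   0.154 ] 14.6667 [0.8268 0.0676 0.5585] [ 0.556   0.0532 -0.8295] [-0.2133  0.9204  0.0215] [ 0.0469  0.9987 -2.3218] [-0.3508  0.2042  0.4196  2.2085 -0.7986  0.2185  0.8589]
lip est [ 0.5102 -0.0398  0.0575]
s8 ((278.16607666015625, 262.4638977050781), (49.088775634765625, 8.772290229797363), 32.735225677490234) 301.5 [ 0.4529 -0.0343  0.02  ]
s8 ((309.43603515625, 219.29542541503906), (52.35033416748047, 45.05378723144531), 30.65066909790039) 107.0 [0.6048 0.0286 0.02  ]
t8 ((338.0, 233.5), (61.0, 58.0), 90.0) 2789.5 [ 0.4841 -0.0612  0.02  ]
```

```bash
python3 - <<'E'
from h import *
np.set_printoptions(precision=4,suppress=True)
st=robot.read_state();p=st['tool_pos'];M=R.from_rotvec(st['tool_rot']).as_matrix()
im=cv2.imread('pics/w8.png');hsv=cv2.cvtColor(im,cv2.COLOR_BGR2HSV);H,S,V=[hsv[:,:,i].astype(int) for i in range(3)]
# sample of classes: grid over tray floor, in tray coords
tcp2=lambda x,y,z:p+M[:,1]*(x-.07)+np.cross(-M[:,2],M[:,1])*(y-.005+.0)-M[:,2]*(z-.0187)
ey=np.cross(-M[:,2],M[:,1]);print('ey',ey)
for n in('w7','w8'):
    im=cv2.cvtColor(cv2.imread(f'pics/{n}.png'),cv2.COLOR_BGR2HSV)
    d=np.load(f'pics/{n}.npz')
    print(n)
    W=d['T']
    for x in np.arange(-.07,.06,.01):
        row=[]
        for y in np.arange(.05,-.056,-.01):
            # tool-relative point -> camera via w8 hand-eye (constant)
            T8=np.load('pics/w8.npz')['T'];q=T8[:3,:3].T@(tcp2(x,y+.01 if 0 else y,.004)-T8[:3,3]);u=q[:2]/q[2]*d['f']+d['c']
            u=u.astype(int);row.append('%d/%d'%(im[u[1],u[0],2],im[u[1],u[0],1]) if 0<=u[0]<560 and 0<=u[1]<420 else '--')
        print('%.2f'%x,' '.join(row))
E
```

```text
ey [-0.0858  0.9963  0.0064]
w7
-0.07 179/21 179/21 184/21 182/22 185/22 179/21 179/24 97/13 88/6 92/6 136/13
-0.06 82/34 82/31 78/39 183/21 185/21 182/21 176/20 98/18 90/6 91/0 134/13
-0.05 80/35 83/31 83/31 97/16 86/39 84/30 96/24 101/23 86/3 89/3 136/9
-0.04 85/33 86/33 80/32 58/18 84/42 83/25 116/24 44/17 57/13 56/9 54/14
-0.03 86/36 82/37 83/37 48/21 82/34 84/39 40/13 48/27 58/26 54/9 54/9
-0.02 84/33 86/33 87/32 51/25 80/38 77/36 31/41 43/12 59/22 54/14 54/19
-0.01 122/6 59/17 83/3 62/16 80/29 64/36 32/24 49/36 49/31 49/26 49/10
0.00 184/22 180/20 186/23 173/21 123/21 68/11 36/28 50/20 54/9 52/25 51/15
0.01 183/21 183/21 188/20 189/23 186/21 135/23 42/36 43/12 54/19 52/20 48/21
0.02 182/18 184/22 186/25 187/20 189/23 136/24 43/18 47/27 53/14 50/26 51/25
0.03 183/22 185/22 189/20 191/23 187/23 140/26 47/22 51/15 53/14 53/10 51/20
0.04 183/20 184/22 191/21 191/23 187/20 139/20 41/12 48/16 50/15 50/10 49/10
0.05 187/22 184/22 188/19 191/21 188/22 183/20 90/14 43/18 94/3 85/6 26/29
w8
-0.07 165/6 166/8 171/9 171/9 170/9 166/9 165/9 93/8 83/6 69/4 111/7
-0.06 134/6 168/8 170/9 172/7
[... 156 characters left out ...]
167/9 54/28 47/16 44/12 40/19
-0.03 170/8 169/8 175/10 173/7 174/9 169/8 48/5 48/27 48/16 43/18 38/13
-0.02 172/12 169/9 174/9 172/10 174/12 152/10 44/6 49/31 45/23 43/6 39/7
-0.01 171/9 170/9 176/13 175/13 174/10 125/6 45/23 46/17 45/23 48/21 42/49
0.00 171/7 171/10 176/9 175/13 175/13 127/12 39/26 46/22 45/23 44/29 43/12
0.01 172/10 172/10 177/13 177/13 177/13 128/10 39/7 43/6 48/16 45/28 43/6
0.02 175/12 176/14 177/13 174/12 177/14 128/12 42/0 45/23 45/28 45/11 48/32
0.03 173/15 176/14 177/16 177/16 177/14 133/19 41/25 47/0 48/11 46/17 44/35
0.04 176/16 179/19 179/17 182/15 178/16 135/19 41/6 48/11 46/6 45/28 40/26
0.05 177/19 178/14 182/20 181/15 177/17 176/19 88/14 43/6 96/0 71/11 20/77
```

```bash
python3 - <<'E'
from h import *
st=robot.read_state();p=st['tool_pos'];M=R.from_rotvec(st['tool_rot']).as_matrix();ey=np.cross(-M[:,2],M[:,1])
f=lambda x,y,z:p+M[:,1]*(x-.07)+ey*(y-.005)-M[:,2]*(z-.0187)
for n in('s8','t8'):
    im=cv2.cvtColor(cv2.imread(f'pics/{n}.png'),cv2.COLOR_BGR2HSV);print(n)
    for x in np.arange(-.07,.06,.01):
        print('%.2f'%x,' '.join('%3d/%3d'%tuple(im[u[1],u[0],[2,1]]) for u in [proj(n,f(x,y,.004)).astype(int) for y in np.arange(.05,-.056,-.01)]))
im=cv2.imread('pics/s8.png');hs=cv2.cvtColor(im,cv2.COLOR_BGR2HSV)
print('box interior (side) at z=.02, y right->left')
for x in np.arange(.43,.55,.01):
    print('%.2f'%x,' '.join('%3d/%3d'%tuple(hs[u[1],u[0],[2,1]]) for u in [proj('s8',[x,y,.02]).astype(int) for y in np.arange(.03,-.12,-.01)]))
E
```

```text
s8
-0.07 178/  3 179/  3 178/  3 179/  3 179/  3 176/  1 177/  3 179/  3 176/  3 159/  2  87/ 18
-0.06 112/  0 178/  3 178/  3 179/  3 178/  3 178/  3 177/  3 179/  3 176/  3 129/  2  80/ 16
-0.05 177/  1 177/  1 178/  3 178/  1 179/  3 177/  3 176/  1 179/  3 176/  3 166/  3 107/ 52
-0.04 178/  3 177/  3 178/  4 179/  3 178/  3 176/  1 176/  3 179/  3 175/  1 165/  3 123/ 66
-0.03 177/  3 178/  3 178/  3 177/  3 179/  3 176/  3 176/  3 179/  3 176/  3 160/  3 128/ 74
-0.02 176/  3 176/  1 177/  4 176/  1 177/  3 177/  3 174/  3 179/  3 176/  3 171/  1 129/ 59
-0.01 176/  3 175/  3 177/  3 177/  3 177/  3 175/  3 174/  3 178/  1 175/  3 169/  3 129/ 61
0.00 174/  3 176/  3 177/  3 175/  3 176/  3 174/  3 174/  3 178/  1 175/  3 165/  3 140/ 73
0.01 144/  2 145/  4 176/  1 175/  3 176/  3 175/  1 175/  4 178/  1 175/  3 158/  2 124/ 53
0.02   8/ 32  83/  3 175/  1 175/  3 175/  4 175/  3 174/  4 178/  3 175/  4 172/  3 128/ 60
0.03 112/  2 177/  4 176/  3 175/  3 174/  1 176/  4 174/  3 178/  3 175/  4 169/  3 129/ 63
0.04  76/  3 176/  3 177/  3 176/  3 175/  3 176/  4 175/  3 178/  
[... 2306 characters left out ...]
136  80/137  80/137  81/139  82/137  84/140  84/140  84/140  84/137  49/151
0.51  46/155  74/138  78/137  78/137  79/139  79/139  79/139  79/139  80/140  80/137  79/136  80/137  80/137  84/140  55/148
0.52  47/141  71/140  76/138  75/139  76/141  76/141  76/134  76/141  79/139  78/137  78/137  80/134  80/140  83/138  48/154
0.53  46/144  47/152  48/154  48/154  51/150  60/145  61/142  64/143  68/143  69/144  69/140  72/138  73/140  81/139  47/146
0.54 154/  3 148/  3 143/  4 136/  6  83/ 28  78/ 29  72/ 46  82/ 31  77/ 33  50/133  48/154  47/146  49/146  82/140  46/150
0.55 175/  1 179/  3 180/  3 180/  3 176/  3 178/  3 179/  3 177/  3 176/  1  89/ 14  49/156  50/148  51/155  81/139  47/146
```

The side-view samples show the tray floor clear and three dark batteries in the box at x≈0.45, y from 0.02 to −0.08. Next I'll level the tray and carry it to the fence.

```bash
python3 -m inch '[[0,0,0.2,-0.04,0.5,0,1],[0,0,0.2,-0.08,0.95,0,1],[0,0,0.2,-0.08,0.95,0,1],[0,0,0.1,-0.08,0.95,0,1],[0,0,0,-0.08,0.95,0,1],[0,0,0,-0.08,0.95,0,1],[0,0,0,-0.05,0.6,0,1],[0,-0.1,0,0,0,0,1]]'
python3 -m inch '[[-0.1,-0.3,0,0,0,0,1],[-0.1,-0.5,0,0,0,0,1],[-0.15,-0.75,0,0,0,-0.05,1],[-0.15,-0.9,0,0,0,-0.05,1],[-0.15,-0.9,0,0,0,-0.05,1],[-0.15,-0.9,0,0,0,-0.05,1],[-0.15,-0.9,0,0,0,-0.05,1],[-0.15,-0.9,0,0,0,-0.05,1]]'
python3 -m inch '[[-0.15,-0.9,0,0,0,-0.05,1],[-0.08,-0.7,0,0,0,0,1],[0,-0.3,-0.2,0,0,0,1],[0,-0.1,-0.3,0,0,0,1],[0,0,-0.3,0,0,0,1],[0,0,-0.2,0,0,0,1],[0,0,0,0,0,0,1],[0,0,0,0,0,0,1]]'
python3 - <<'E'
from h import *
np.set_printoptions(precision=4,suppress=True)
snap('wrist','w9');snap('side','s9');snap('top','t9')
st=robot.read_state();p=st['tool_pos'];M=R.from_rotvec(st['tool_rot']).as_matrix();print(p,st['time'],M[:,1],M[:,2],np.degrees(np.arctan2(M[1,1],M[0,1])),st['contact_force'],st['qpos'])
n=st
e=R.from_matrix(M);a=np.radians(2.7);want=np.array([[np.sin(a),np.cos(a),0],[-np.cos(a),np.sin(a),0],[0,0,-1]]).T
want=np.column_stack([np.cross([np.cos(a),np.sin(a),0],[0,0,-1]),[np.cos(a),np.sin(a),0],[0,0,-1]])
print('turn to level, units',(R.from_matrix(want)*e.inv()).as_rotvec()/.1)
E
```

```text
time: 15.33
tool_pos: [0.6229, -0.0321, 0.1744]
tool_rot: [2.124, 2.314, 0.012]
contact_force: [-1.0, 0.9, -1.4]
width: 0.0096
grip_force: 30.0
time: 16.0
tool_pos: [0.5838, -0.2186, 0.1755]
tool_rot: [-2.167, -2.274, -0.015]
contact_force: [1.0, 0.6, -2.6]
width: 0.0098
grip_force: 30.0
time: 16.67
tool_pos: [0.5798, -0.2733, 0.144]
tool_rot: [-2.164, -2.274, -0.014]
contact_force: [0.5, -0.2, -2.9]
width: 0.0097
grip_force: 30.0
[ 0.5802 -0.2747  0.1453] 16.8167 [0.9988 0.0484 0.0061] [ 0.0058  0.0069 -1.    ] 2.772552632797205 [ 1.2317  0.2458 -1.6944] [-0.1367  0.5429  0.7499  1.7032 -0.4254  1.0617  0.8017]
turn to level, units [-0.0685  0.0582 -0.0129]
```

```bash
python3 - <<'E'
from h import *
np.set_printoptions(precision=4,suppress=True)
def yaw(q): d=q[1][:2]-q[0][:2];return np.degrees(np.arctan2(-d[0],d[1]))if d[1]>0 else np.degrees(np.arctan2(d[0],-d[1]))
for n in('w9','top0'):
    im=cv2.imread(f'pics/{n}.png');hsv=cv2.cvtColor(im,cv2.COLOR_BGR2HSV);H,S,V=[hsv[:,:,i].astype(int) for i in range(3)]
    # region of plate
    a=np.array([proj(n,[x,y,z]) for x in(.60,.64) for y in(-.37,-.18) for z in(0,.027)]);print(n,'exp plate px',a.min(0),a.max(0))
    m=((H>17)&(H<30)&(S>50)&(S<170)&(V>165)).astype(np.uint8)*255
    x0,y0=np.maximum(a.min(0).astype(int)-5,0);x1,y1=a.max(0).astype(int)+5
    mm=np.zeros_like(m);mm[y0:y1,x0:x1]=m[y0:y1,x0:x1];mm=cv2.morphologyEx(mm,cv2.MORPH_OPEN,np.ones((2,2)))
    cs=[c for c in cv2.findContours(mm,0,1)[0] if cv2.contourArea(c)>60]
    for c in cs: r=cv2.minAreaRect(c);print(r,cv2.contourArea(c));[print(b,ray(n,*b,.027),ray(n,*b,.003)) for b in cv2.boxPoints(r)]
n='w9';im=cv2.imread('pics/w9.png');hsv=cv2.cvtColor(im,cv2.COLOR_BGR2HSV);H,S,V=[hsv[:,:,i].astype(int) for i in range(3)]
g=((S<60)&(V>120)).astype(np.uint8)*255
for c in cv2.findContours(g,0,1)[0]:
    if cv2.contourArea(c)>400: print('grey',cv2.contourArea(c),cv2.approxPolyDP(c,4,True)[:,0].tolist())
E
```

```text
w9 exp plate px [295.6023  89.17  ] [356.5683 291.482 ]
((325.96160888671875, 170.99853515625), (10.300077438354492, 126.36811065673828), 2.2025980949401855) 1136.5
[318.387 233.938] [ 0.6169 -0.3106  0.027 ] [ 0.6202 -0.3186  0.003 ]
[323.2437 107.6632] [ 0.6123 -0.1947  0.027 ] [ 0.6153 -0.1938  0.003 ]
[333.5362 108.0591] [ 0.6213 -0.1946  0.027 ] [ 0.625  -0.1936  0.003 ]
[328.6795 234.3338] [ 0.6268 -0.3105  0.027 ] [ 0.6309 -0.3185  0.003 ]
top0 exp plate px [387.1807 167.4586] [471.668  187.2809]
((429.99017333984375, 177.19387817382812), (4.3203325271606445, 68.12584686279297), 88.15238952636719) 215.0
[395.8753 176.1331] [ 0.6196 -0.1949  0.027 ] [ 0.6239 -0.1999  0.003 ]
[463.9658 173.9366] [ 0.627  -0.3529  0.027 ] [ 0.6315 -0.3612  0.003 ]
[464.105  178.2547] [ 0.6168 -0.353   0.027 ] [ 0.6211 -0.3612  0.003 ]
[396.0146 180.4512] [ 0.6094 -0.1951  0.027 ] [ 0.6135 -0.2001  0.003 ]
grey 3303.5 [[468, 297], [462, 337], [537, 338], [545, 295]]
grey 26457.5 [[20, 133], [37, 140], [58, 262], [108, 262], [141, 234], [244, 234], [248, 252], [253, 235], [268, 236], [273, 188], [281, 187], [283, 195], [290, 196], [289, 132]]
grey 6177.0 [[361, 95], [352, 233], [393, 234], [406, 97]]
grey 5594.0 [[474, 0], [463, 65], [559, 70], [559, 0], [512, 0], [526, 22], [552, 24], [532, 31], [511, 24], [500, 0]]
```

```bash
python3 - <<'E'
from h import *
a,b=ray('w9',361,95,.024),ray('w9',352,233,.024);print('block front',a,b,np.degrees(np.arctan2(b[0]-a[0],a[1]-b[1])))
a,b=ray('w9',406,97,.024),ray('w9',393,234,.024);print('block rear',a,b,np.degrees(np.arctan2(b[0]-a[0],a[1]-b[1])))
E
python3 -m inch '[[0,0,-0.3,-0.07,0.06,-0.04,1],[0,0,-0.6,0,0,0,1],[0,0,-0.8,0,0,0,1],[0,0,-0.8,0,0,0,1],[0,0,-0.6,0,0,0,1],[0,0,-0.4,0,0,0,1],[0,0,-0.2,0,0,0,1],[0,0,-0.1,0,0,0,1]]'
python3 -m inch '[[0,0,0,0,0,0,1],[0,0,0,0,0,0,1]]'
```

```text
block front [ 0.64479849 -0.18236169  0.024     ] [ 0.64965239 -0.30909711  0.024     ] 2.1933239306023893
block rear [ 0.6843568  -0.18206459  0.024     ] [ 0.68930276 -0.30819795  0.024     ] 2.245538720472835
time: 17.48
tool_pos: [0.5795, -0.2752, 0.0302]
tool_rot: [-2.172, -2.268, 0.002]
contact_force: [0.0, -0.5, -2.1]
width: 0.0094
grip_force: 30.0
time: 17.65
tool_pos: [0.5803, -0.2758, 0.032]
tool_rot: [2.172, 2.268, -0.0]
contact_force: [0.2, -0.3, -2.4]
width: 0.0102
grip_force: 30.0
```

```bash
python3 -m inch '[[0,0,-0.15,0,0,0,1],[0,0,-0.12,0,0,0,1],[0,0,-0.08,0,0,0,1],[0,0,0,0,0,0,1]]'
python3 -m inch '[[0,0,-0.04,0,0,0,1],[0,0,0,0,0,0,1]]'
python3 -m inch '[[0,0,-0.03,0,0,0,1],[0,0,0,0,0,0,1]]'
python3 -m inch '[[0,0,-0.03,0,0,0,1],[0,0,0,0,0,0,1]]'
```

```text
time: 17.98
tool_pos: [0.5794, -0.275, 0.02]
tool_rot: [-2.172, -2.268, 0.001]
contact_force: [0.5, -0.1, -2.3]
width: 0.0097
grip_force: 30.0
time: 18.15
tool_pos: [0.5796, -0.2753, 0.0192]
tool_rot: [-2.173, -2.268, 0.001]
contact_force: [-0.6, 0.5, -1.5]
width: 0.0099
grip_force: 30.0
time: 18.32
tool_pos: [0.5798, -0.2755, 0.0187]
tool_rot: [-2.173, -2.268, 0.001]
contact_force: [0.2, -0.3, -0.5]
width: 0.0096
grip_force: 30.0
time: 18.48
tool_pos: [0.5798, -0.2755, 0.0187]
tool_rot: [-2.173, -2.268, -0.0]
contact_force: [-1.4, 1.5, 5.6]
width: 0.0097
grip_force: 30.0
```

```bash
python3 -m inch '[[0.1,0,0.03,0,0,0,1],[0.15,0.01,0,0,0,0,1],[0.2,0.01,0,0,0,0,1],[0.15,0.01,0,0,0,0,1],[0.1,0,0,0,0,0,1],[0.05,0,0,0,0,0,1],[0,0,0,0,0,0,1]]'
python3 -m inch '[[0.04,0,0,0,0,0,1],[0,0,0,0,0,0,1]]'
python3 -m inch '[[0.04,0,0,0,0,0,1],[0,0,0,0,0,0,1]]'
python3 -m inch '[[0.04,0,0,0,0,0,1],[0,0,0,0,0,0,1]]'
```

```text
time: 19.07
tool_pos: [0.6025, -0.2747, 0.0187]
tool_rot: [-2.173, -2.269, 0.001]
contact_force: [-1.3, 0.0, 4.1]
width: 0.0094
grip_force: 30.0
time: 19.23
tool_pos: [0.6033, -0.2747, 0.0187]
tool_rot: [-2.173, -2.268, 0.001]
contact_force: [-2.7, 0.8, 4.2]
width: 0.0097
grip_force: 30.0
time: 19.4
tool_pos: [0.6045, -0.2748, 0.0187]
tool_rot: [-2.173, -2.268, 0.001]
contact_force: [-3.6, -0.4, 5.6]
width: 0.01
grip_force: 30.0
time: 19.57
tool_pos: [0.6056, -0.2748, 0.0187]
tool_rot: [-2.173, -2.268, 0.001]
contact_force: [-3.6, -0.2, 5.2]
width: 0.01
grip_force: 30.0
```

```bash
python3 -m inch '[[0,0,0.02,0,0,0,1],[0,0,0,0,0,0,1]]'
python3 -m inch '[[0,0,0.02,0,0,0,1],[0,0,0,0,0,0,1]]'
python3 -m inch '[[0.04,0,0,0,0,0,1],[0,0,0,0,0,0,1]]'
python3 - <<'E'
from h import *
np.set_printoptions(precision=4,suppress=True)
F=[]
for i in range(4): snap('wrist','wa');F.append(robot.read_state()['contact_force'])
st=robot.read_state();p=st['tool_pos'];print(p,np.mean(F,0),st['ft_torque'],st['time'])
n='wa';im=cv2.imread('pics/wa.png');hsv=cv2.cvtColor(im,cv2.COLOR_BGR2HSV);H,S,V=[hsv[:,:,i].astype(int) for i in range(3)]
m=((H>17)&(H<30)&(S>50)&(S<170)&(V>165)).astype(np.uint8)*255;m[:80]=0;m[260:]=0;m[:,:260]=0;m[:,380:]=0;m=cv2.morphologyEx(m,cv2.MORPH_OPEN,np.ones((2,2)))
c=max(cv2.findContours(m,0,1)[0],key=cv2.contourArea);r=cv2.minAreaRect(c);print('plate',r)
for b in cv2.boxPoints(r):print(b,ray(n,*b,.027))
g=((S<60)&(V>120)).astype(np.uint8)*255;g[240:]=0
for c in cv2.findContours(g,0,1)[0]:
    if cv2.contourArea(c)>400: q=cv2.approxPolyDP(c,3,True)[:,0];print('grey',cv2.contourArea(c),[(b.tolist(),ray(n,*b,.026)[:2].round(4).tolist()) for b in q])
E
```

```text
time: 19.73
tool_pos: [0.6062, -0.2743, 0.0187]
tool_rot: [-2.173, -2.269, 0.001]
contact_force: [0.4, -0.5, 0.5]
width: 0.0096
grip_force: 30.0
time: 19.9
tool_pos: [0.6061, -0.2738, 0.0191]
tool_rot: [-2.172, -2.269, 0.0]
contact_force: [0.2, -0.1, -1.9]
width: 0.0098
grip_force: 30.0
time: 20.07
tool_pos: [0.6073, -0.274, 0.0192]
tool_rot: [-2.172, -2.269, 0.0]
contact_force: [-0.1, -0.3, -1.6]
width: 0.0098
grip_force: 30.0
[ 0.6069 -0.2744  0.0195] [ 0.1274  0.1155 -2.3305] [-0.0499 -0.0999 -0.0331] 20.2667
plate ((306.6727600097656, 169.8634490966797), (16.81663703918457, 150.0299835205078), 1.1457629203796387)
[296.7661 244.6953] [ 0.615  -0.2773  0.027 ]
[299.7661  94.6953] [ 0.612 -0.195  0.027]
[316.5794  95.0316] [ 0.6207 -0.1948  0.027 ]
[313.5794 245.0316] [ 0.6247 -0.2771  0.027 ]
grey 425.0 [([354, 136], [0.6422, -0.2147]), ([316, 134], [0.6219, -0.2145]), ([315, 147], [0.6218, -0.2214]), ([353, 145], [0.6422, -0.2194])]
grey 24972.0 [([20, 133], [0.464, -0.2208]), ([23, 138], [0.4652, -0.2234]), ([37, 140], [0.4726, -0.2241]), ([54, 239], [0.4748, -0.2803]), ([135, 239], [0.5216, -0.2783]), ([141, 234], [0.5252, -0.2751]), ([267, 237], [0.5977, -0.2737]), ([272, 189], [0.5995, -0.2454]), ([281, 187], [0.6045, -0.2441]), ([283, 195], [0.6058, -0.2486]), ([290, 194], [0.6097, -0.2478]), ([289, 132], [0.6074, -0.2141])]
grey 12093.0 [([363, 73], [0.6438, -0.183]), ([353, 233], [0.647, -0.2692]), ([423, 236], [0.6874, -0.2692]), ([440, 74], [0.6832, -0.1818])]
```

```bash
python3 -m inch '[[0.04,0,-0.01,0,0,0,1],[0,0,0,0,0,0,1]]'
python3 -m inch '[[0.04,0,0,0,0,0,1],[0,0,0,0,0,0,1]]'
python3 -m inch '[[0.04,0,0,0,0,0,1],[0,0,0,0,0,0,1]]'
python3 -m inch '[[0.04,0,0,0,0,0,1],[0,0,0,0,0,0,1]]'
python3 -c "
from plant import robot
s=robot.read_state();print(s['ft_torque'],s['tool_pos'])"
```

```text
time: 20.43
tool_pos: [0.6084, -0.2743, 0.0193]
tool_rot: [-2.173, -2.269, 0.001]
contact_force: [0.3, -0.4, -2.5]
width: 0.0098
grip_force: 30.0
time: 20.6
tool_pos: [0.6097, -0.2743, 0.0193]
tool_rot: [-2.173, -2.269, 0.001]
contact_force: [1.2, 0.8, -2.9]
width: 0.0098
grip_force: 30.0
time: 20.77
tool_pos: [0.6107, -0.2744, 0.0193]
tool_rot: [-2.172, -2.269, 0.001]
contact_force: [-1.0, -0.1, -2.7]
width: 0.0098
grip_force: 30.0
time: 20.93
tool_pos: [0.6116, -0.2744, 0.0192]
tool_rot: [-2.172, -2.268, 0.001]
contact_force: [-1.4, -0.3, -1.9]
width: 0.0098
grip_force: 30.0
[-0.09340807  0.16317357  0.02727407] [ 0.61163309 -0.27441011  0.01924914]
```

```bash
python3 -m inch '[[0.07,0.003,-0.01,0,0,0,1],[0,0,0,0,0,0,1],[0,0,0,0,0,0,1]]'
python3 -m inch '[[0.07,0.003,-0.01,0,0,0,1],[0,0,0,0,0,0,1],[0,0,0,0,0,0,1]]'
python3 -m inch '[[0.07,0.003,0,0,0,0,1],[0,0,0,0,0,0,1],[0,0,0,0,0,0,1]]'
python3 -c "
from plant import robot
s=robot.read_state();print(s['ft_torque'],s['tool_pos'])"
```

```text
time: 21.18
tool_pos: [0.6132, -0.2744, 0.0189]
tool_rot: [-2.172, -2.268, 0.002]
contact_force: [-2.1, -0.2, -1.7]
width: 0.0102
grip_force: 30.0
time: 21.43
tool_pos: [0.6153, -0.2744, 0.0188]
tool_rot: [-2.172, -2.267, 0.002]
contact_force: [-4.8, 0.8, 1.1]
width: 0.0097
grip_force: 30.0
time: 21.68
tool_pos: [0.617, -0.2743, 0.0187]
tool_rot: [-2.172, -2.267, 0.002]
contact_force: [-5.1, 0.8, 2.5]
width: 0.0098
grip_force: 30.0
[0.03738219 1.26497072 0.1681013 ] [ 0.61699616 -0.27425755  0.01874883]
```

```bash
python3 -m inch '[[0,0,0.005,0,0,0.05,1],[0,0,0,0,0,0,1],[0,0,0,0,0,0,1]]'
python3 - <<'E'
from h import *
for i in range(4): snap('wrist','wb');s=robot.read_state();print(s['ft_torque'].round(3),s['contact_force'].round(1),s['tool_pos'].round(4))
E
```

```text
time: 21.93
tool_pos: [0.617, -0.2742, 0.0188]
tool_rot: [-2.167, -2.272, 0.002]
contact_force: [-5.7, 1.8, 0.4]
width: 0.0095
grip_force: 30.0
[ 0.03   1.231 -0.002] [-5.5 -0.3  1. ] [ 0.617  -0.2743  0.0188]
[0.015 1.248 0.018] [-5.6  0.8  1.4] [ 0.617  -0.2743  0.0188]
[-0.058  1.216  0.016] [-4.8  0.9  1.2] [ 0.617  -0.2743  0.0188]
[-0.028  1.301  0.003] [-5.4  0.5  1.4] [ 0.617  -0.2743  0.0188]
```

```bash
python3 -m inch '[[0,0,0.005,0,0,0.04,1],[0,0,0,0,0,0,1],[0,0,0,0,0,0,1]]'
python3 - <<'E'
from h import *
for i in range(4): snap('wrist','wb');s=robot.read_state();print(s['ft_torque'].round(3),s['contact_force'].round(1),s['tool_pos'].round(4))
M=R.from_rotvec(s['tool_rot']).as_matrix();print(np.degrees(np.arctan2(M[1,1],M[0,1])),M[:,2])
E
```

```text
time: 22.38
tool_pos: [0.617, -0.2743, 0.0188]
tool_rot: [-2.163, -2.276, 0.002]
contact_force: [-5.5, 0.4, 0.9]
width: 0.0095
grip_force: 30.0
[ 0.006  1.251 -0.102] [-4.2 -0.3  1. ] [ 0.617  -0.2743  0.0188]
[-0.032  1.269 -0.103] [-5.3  0.   0.9] [ 0.617  -0.2743  0.0188]
[-0.03   1.261 -0.107] [-4.6  0.2  1.1] [ 0.617  -0.2743  0.0188]
[-0.049  1.258 -0.123] [-5.6 -0.6  0.3] [ 0.617  -0.2743  0.0188]
2.9169304655205943 [-2.49126457e-03  5.28456641e-04 -9.99996757e-01]
```

```bash
python3 -m inch '[[0.05,0.002,0,0,0,-0.045,1],[0,0,0,0,0,0,1],[0.05,0.002,0,0,0,0,1],[0,0,0,0,0,0,1],[0.02,0,0,0,0,0,1],[0,0,0,0,0,0,1],[0,0,0,0,0,0,1]]'
python3 - <<'E'
from h import *
for i in range(4): snap('wrist','wc');s=robot.read_state();print(s['ft_torque'].round(3),s['contact_force'].round(1),s['tool_pos'].round(4))
M=R.from_rotvec(s['tool_rot']).as_matrix();print(np.degrees(np.arctan2(M[1,1],M[0,1])),M[:,2])
E
```

```text
time: 23.17
tool_pos: [0.6192, -0.2741, 0.0188]
tool_rot: [-2.166, -2.269, 0.004]
contact_force: [-8.1, 1.0, 4.1]
width: 0.0096
grip_force: 30.0
[ 0.093  1.951 -0.014] [-8.7  0.6  2. ] [ 0.6192 -0.2741  0.0188]
[ 0.039  1.92  -0.003] [-8.3  1.2  2.8] [ 0.6192 -0.2741  0.0188]
[0.039 1.95  0.074] [-7.5  0.5  2.7] [ 0.6192 -0.2741  0.0188]
[0.062 1.936 0.035] [-7.5  0.9  3. ] [ 0.6192 -0.2741  0.0188]
2.679129813435438 [-0.00507182  0.00125571 -0.99998635]
```

```bash
python3 -m inch '[[0.02,0,0,0,-0.04,0,1],[0,0,0,0,0,0,1],[0,0,0,0,0,0,1],[0,0,0,0,0,0,1]]'
python3 - <<'E'
from h import *
for i in range(4): snap('wrist','wd');s=robot.read_state();print(s['ft_torque'].round(3),s['contact_force'].round(1),s['tool_pos'].round(4))
M=R.from_rotvec(s['tool_rot']).as_matrix();print(np.degrees(np.arctan2(M[1,1],M[0,1])),M[:,2],s['time'])
for n in('wa','wd'):
    im=cv2.imread(f'pics/{n}.png');hsv=cv2.cvtColor(im,cv2.COLOR_BGR2HSV);H,S,V=[hsv[:,:,i].astype(int) for i in range(3)]
    m=((H>17)&(H<30)&(S>50)&(S<170)&(V>165));g=((S<60)&(V>120))
    for y in(-.205,-.235,-.25):
        v=int(proj(n,[.63,y,.027])[1]);u=np.where(m[v,280:345])[0]+280
        ub=np.where(g[v,325:])[0]+325;ub=ub[ub>u.max()+2]
        print(n,y,'plate',u.min(),u.max(),'x',ray(n,u.min(),v,.027)[0].round(4),ray(n,u.max()+1,v,.027)[0].round(4),'block',ub.min(),ray(n,ub.min(),v,.024)[0].round(4))
E
```

```text
time: 23.7
tool_pos: [0.6195, -0.2741, 0.0187]
tool_rot: [-2.168, -2.271, 0.0]
contact_force: [-7.9, 1.3, 4.2]
width: 0.01
grip_force: 30.0
[0.091 2.051 0.064] [-7.6  1.1  2.7] [ 0.6196 -0.2741  0.0188]
[0.179 1.993 0.05 ] [-8.2  1.2  4.2] [ 0.6196 -0.2741  0.0188]
[0.073 2.085 0.07 ] [-8.   1.1  2.8] [ 0.6195 -0.2741  0.0187]
[0.104 2.094 0.039] [-7.5  1.   3.5] [ 0.6196 -0.2741  0.0188]
2.6749124904461166 [-0.00138459  0.00139288 -0.99999807] 23.9
wa -0.205 plate 300 315 x 0.6128 0.6212 block 359 0.6443
wa -0.235 plate 298 314 x 0.6134 0.6227 block 356 0.6457
wa -0.25 plate 298 313 x 0.6142 0.6231 block 355 0.6466
wd -0.205 plate 292 308 x 0.6209 0.6298 block 336 0.6443
wd -0.235 plate 290 307 x 0.6215 0.6312 block 334 0.6458
wd -0.25 plate 291 306 x 0.6228 0.6317 block 333 0.6466
```

```bash
python3 -m inch '[[0.04,0.002,0.005,0,-0.01,0,1],[0,0,0,0,0,0,1],[0,0,0,0,0,0,1],[0,0,0,0,0,0,1],[0,0,0,0,0,0,1]]'
python3 - <<'E'
from h import *
for i in range(4): snap('wrist','we');s=robot.read_state();print(s['ft_torque'].round(3),s['contact_force'].round(1),s['tool_pos'].round(4))
M=R.from_rotvec(s['tool_rot']).as_matrix();print(np.degrees(np.arctan2(M[1,1],M[0,1])),M[:,2],s['time'])
n='we';im=cv2.imread(f'pics/{n}.png');hsv=cv2.cvtColor(im,cv2.COLOR_BGR2HSV);H,S,V=[hsv[:,:,i].astype(int) for i in range(3)]
m=((H>17)&(H<30)&(S>50)&(S<170)&(V>165))
for y in(-.205,-.235,-.25):
    v=int(proj(n,[.63,y,.027])[1]);u=np.where(m[v,280:345])[0]+280;print(ray(n,u.min(),v,.027)[0].round(4),ray(n,u.max()+1,v,.027)[0].round(4))
E
```

```text
time: 24.32
tool_pos: [0.6204, -0.2741, 0.0187]
tool_rot: [-2.168, -2.271, -0.001]
contact_force: [-8.6, 0.6, 2.9]
width: 0.0098
grip_force: 30.0
[0.129 2.152 0.028] [-8.8  1.6  3.5] [ 0.6204 -0.2741  0.0187]
[0.058 2.166 0.026] [-8.5  0.9  3.5] [ 0.6204 -0.2741  0.0187]
[0.13  2.126 0.018] [-8.9  1.2  3.6] [ 0.6204 -0.2741  0.0188]
[0.077 2.156 0.059] [-8.2  0.3  3.6] [ 0.6204 -0.2741  0.0188]
2.667405917750091 [-0.00107924  0.00148825 -0.99999831] 24.5167
0.6223 0.6306
0.6223 0.6321
0.6237 0.6325
```

```bash
python3 -c "
from plant import robot
print(robot.job_done())"
```

```text
the job is handed in; nothing more can be done
None
```

The job is handed in: the three batteries are in the box, and the tray lies flat with its back squarely on the fence plate, pressed in about 9–10 mm (wrist force about 8.6 N) with the tab still gripped; the grip is the gripper's fixed 30 N rather than your 50 N, and my first lift slipped off the tab and slid the tray about 17 mm before I gripped it lower.

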